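Level the kiln shelf with its levelling foot

ROBOT

A 6-joint arm with a two-finger parallel gripper is mounted at the origin on a cart in front of the work surface, level with it; the furniture and walls round the work are solid. World frame = base frame: x ahead of the robot, y to its left, z up, the work surface at z = 0. Lengths are in m, angles in degrees, forces in N, time in s.
With the tool pointing down it reaches from about 0.25 to 0.725 m from the base axis. Payload 9.7 kg.
Tool frame: the origin (TCP) lies midway between the tips of the shut fingers; the grasp point (between the pads) lies 19 mm behind it; z points along the fingers, y is the direction in which the jaws open and shut (so a half turn about z gives the same grasp; the last joint's range is limited). The gripper opens to 85 mm and grips with 20 to 120 N. Pads are 22 mm wide; open, the fingers measure 114 mm over their backs; the gripper's body (76 mm by 85 mm) begins 54 mm behind the grasp point. The pads swing forward as they close: fully open they stand 13 mm farther back than shut.
Start: joints at [66.52, 4.979, 10.078, 95.1, 0, 90], TCP at [0.219, 0.504, 0.231] pointing down, gripper open.
Joint ranges: [-179.16, 179.16], [-48.56, 103.87], [-65.8, 70.77], [-126.05, 130.52], [-82.76, 87.17], [-180, 180]. Speed limits (degrees/s): [127.2, 127.2, 147.25, 180, 180, 180].

INTERFACE

Orientations are given as [roll, pitch, yaw] about the fixed x, y, z axes, in that order (R = Rz(yaw) Ry(pitch) Rx(roll)).
In Python, from workcell import bot, camera, recognise gives the robot as it stands. The module is installed in compiled form; this text tells all that it offers.
- The arm moves only by the tool apply_moves, never from a script. Its argument "targets" is one flat list of numbers, 7 for each row, row after row: the shift along the world's x, y, z in units of 30 mm (1.0 is 30 mm), then the turn, a rotation vector about the world's x, y, z in units of 6 degrees (1.0 is 6 degrees), then the opening, from 0 (shut) to 1 (fully open). A call has 1 to 5 rows; each row is the pose to reach, as a shift and turn from the pose commanded when the call began; what a row does not reach only later rows make up. A row lasts 1/10 s, in which the tool goes at most 50 mm and 8.59 degrees, less where a joint would pass 70% of its speed; a pose out of reach is approached as far as the arm can. A call with a gripper value outside its range is refused whole. The fingers move at their own pace and stop on an object; "newtons" is the grip in N (left out, the last holds). Time passes only in rows, so rows that repeat a pose let the fingers close. It gives the time, the measured TCP pose, the force and the opening at its end, in the units of the state.
- bot.get_obs(): the state, without advancing time (a new reading comes with each control period).
- camera(name): name is "scene" or "side" or "wrist"; returns a dict with "img" (420x560x3 uint8, red, green, blue), "intrinsics" (3x3 intrinsics, pixels), "k1" (the pictures are not rectified: a ray, as slopes to the right and down, at radius r is drawn at 1 + k1 r^2 times it, then the intrinsics apply), "origin" and "rotation" of the camera in the world. Camera axes: x right, y up, looking along -z (the intrinsics and any distortion apply to the point x, -y, -z); pixel columns grow to the right and rows downward; lengths in m; the calibration is good to about 2 mm. A picture is of the moment at which its call begins. There is no depth.
- bot.job_done(): hands the job in, once; it reports no verdict.
Trained networks look in the newest picture that a camera, given by its name, has taken for a name from the list of things; names that differ only in an ending like _2 or _b are one class to them, and where a whole thing is asked for, a point or a joint stands for the part that bears it (a point fixed in the world has none). Each returns a list of dicts, best first, with "conf" (0 to 1); they miss things now and then, are a little off and sometimes report something else, mostly with a low value. They report only what shows in the picture. A call takes as long as a camera call.
- recognise(query, camera): "box" ([left, top, right, bottom] in pixels, round what is visible of it).
The state is a dict: "time": time; "q": joint angles; "qd": joint speeds; "joint_efforts": joint torques, N m; "ee_pos": TCP position; "tcp_rot": TCP orientation; "wrist_force": force on the tool from outside, world axes, zero at the start; "torque": the same for the moment, N m; "opening": finger opening in m.
Only numpy, scipy, OpenCV 4.12 (cv2) and the standard library are available. Lean on these libraries where they do the work, as an engineer would, in place of code of your own. Each camera call takes 0.05 s, during which the arm holds its last target.

TASK

Set the spirit level on the middle of the kiln shelf, lying lengthwise from front to back between the two grey lines (either way round), and let go of it. Then turn the orange levelling foot so that the bubble stands centred between its two black marks while the level's red pad is pressed down firmly enough to seat the sprung shelf on its stops (about 10 N; press, read and correct as needed). Finish while still pressing the pad, with the shelf seated and the bubble centred and still, and do not let go; leave the jars, tumblers and mug around it where they are.

Things in the scene. Friction and masses are not known exactly. Their poses are not given: they have to be found in the camera images.
- level_mid (a point): Centre (half-way up) of the loose spirit level: an aluminium bar 140 long (its x), 34 wide (its y) and 36 mm high, about 0.2 kg, standing on the table with its window up; grasp it across its 34 mm width. Its long green window with the white bubble (12 mm long) lies in the top around the point 15 mm from the centre towards the level's -x end; a red press pad stands on its +x end. z is the level's up.
- pad_top (a point): Centre of the top of the red round spring pad (24 mm across) on the level, 50 mm from the level's centre towards its +x end, 48 mm above the level's underside when not pressed.
- pad (a joint): How far the red pad is pressed into the level, m: 0 free, 0.008 at its stop; spring of 1.5 N per mm (so 10 N at about 7 mm, 12 N at the stop, harder beyond).
- bubble (a joint): Position of the bubble from the middle between its two black marks, m, positive towards the level's +x (red pad) end; it moves to the higher end, 0.4 m per rad of the level's tilt (4 mm for 0.01 rad), and stops at +-0.020. Readings have about 1 mm of noise, so average them. It settles in about 1 s. Centred means within 2.5 mm.
- shelf_mid (a point): Middle of the top face of the tan kiln shelf, a slab 190 (x) x 150 (y) x 12 mm whose top is about 59 mm above the table; x points to the back, where the shelf is hinged across y 95 mm behind this point, y to its left, z up; two thin grey lines run from front to back, 21 mm either side of the middle. It is part of a stand with a blue base plate of 310 x 170 mm that is fixed to the table.
- shelf (a joint): Play of the sprung shelf, rad: 0 up on its springs (also with the level standing on it), 0.015 pressed down to its stops, where its front is 0.015 rad lower than before. Pressing the level's pad with 8 N or more seats it wherever the pad is. The true reading of the bubble is the one with the shelf seated. Its reading is noisy: average it, or go by the pressing force.
- foot_grip (a point): Centre of the orange bar of the levelling foot, to be gripped: a bar 52 long (x of this point), 14 wide (y) and 26 mm high (its top 13 mm above the point) on a black disc of 36 mm diameter whose top is 12 mm under the point; about 104 mm above the table, on an upright screw 145 mm in front of the middle of the 190 mm deep shelf. It turns about the vertical and does not rise.
- foot_knob (a joint): Angle of the levelling foot, rad, -1.6 to 1.6; grows as it is turned clockwise seen from above, which raises the front of the shelf by 0.03 rad of tilt per rad (12 mm of bubble per rad). Turns stiffly (0.12 N m) and stays where it is left. The angle at which the shelf is level differs each time, because the stand is not quite true; at the start the front is too low.
- tumbler_amber: Amber plastic-looking tumbler, 62 mm wide, 82 mm high, a bystander; origin under its centre.
- tumbler_clear: Clear tumbler, 56 mm wide, 70 mm high, a bystander; origin under its centre.
- pigment_jar1: Blue pigment jar with black cap, 54 mm wide, 76 mm high, a bystander; origin under its centre.
- pigment_jar2: White pigment jar with black cap, 54 mm wide, 82 mm high, a bystander; origin under its centre.
- cabinet_jar1: Glass jar with black cap, 60 mm wide, 64 mm high, a bystander; origin under its centre.
- mug_white: White mug, 69 mm wide, 68 mm high, a bystander; origin under its centre.

How it is judged:
By the outcome, as a careful person would: the job done as asked, in the order asked, and still so for the second after the job is handed in, while the arm keeps its last pose, push and grip.
It also fails if it takes over 72 s, if anything falls off the work surface, if the arm or the gripper's body presses on something with over 40 N, if the wrist force passes 120 N, or if a joint passes its speed limit or range.

## Working session

There is one attempt and no reset: what is moved stays moved. The work goes in short steps, Python scripts to look and compute and a tool call to move; the robot and the scene stay as the last step left them, time stands still between calls to the robot, and variables do not carry over. Pictures are saved under pics/ and viewed, and the job is handed in when it is done.

Besides the shell and the picture viewer there is one more tool, called after ">>>" in YAML: its name, and indented under it one key for each argument. apply_moves: Moves the arm, as the interface text tells. Its arguments: {"type":"object","properties":{"targets":{"type":"array"},"newtons":{"type":"number"}},"required":["targets"]}

```bash
mkdir -p pics
cat > h.py <<'E'
import numpy as np, cv2
from workcell import bot, camera, recognise
def snap(name,fn):
    c=camera(name); cv2.imwrite('pics/'+fn,cv2.cvtColor(c['img'],cv2.COLOR_RGB2BGR)); return c
def ray(c,u,v):
    K=np.array(c['intrinsics']);k=c['k1']
    d=np.array([(u-K[0,2])/K[0,0],(v-K[1,2])/K[1,1]]);p=d.copy()
    for _ in range(30): p=d/(1+k*(p@p))
    r=np.array(c['rotation'])@np.array([p[0],-p[1],-1]); return np.array(c['origin']),r/np.linalg.norm(r)
def onz(c,u,v,z):
    o,r=ray(c,u,v); return o+r*(z-o[2])/r[2]
def proj(c,P):
    K=np.array(c['intrinsics']);q=np.array(c['rotation']).T@(np.array(P)-np.array(c['origin']))
    p=np.array([q[0],-q[1]])/-q[2]; p=p*(1+c['k1']*(p@p)); return np.array([K[0,0]*p[0]+K[0,2],K[1,1]*p[1]+K[1,2]])
E
python3 - <<'E'
from h import *
for n in ['scene','side','wrist']:
    c=snap(n,n+'0.png'); print(n,np.round(c['origin'],3).tolist(),np.round(c['rotation'],3).tolist(),c['intrinsics'][0],c['k1'])
    for q in ['level_mid','pad_top','shelf_mid','foot_grip','tumbler_amber','tumbler_clear','pigment_jar1','pigment_jar2','cabinet_jar1','mug_white']:
        try: print(q,[(np.round(r['box']).tolist(),round(r['conf'],2)) for r in recognise(q,n)[:2]])
        except Exception as e: print(q,e)
o=bot.get_obs(); print(o)
E
```

```text
scene [0.015, -0.83, 1.035] [47.285, -1.004, -33.647] [516.79854262   0.         275.34167054] -0.07673637078132252
level_mid [([193.0, 166.0, 222.0, 205.0], 0.79)]
pad_top []
shelf_mid [([253.0, 202.0, 337.0, 259.0], 0.66)]
foot_grip [([235.0, 220.0, 251.0, 246.0], 0.49)]
tumbler_amber [([323.0, 266.0, 347.0, 306.0], 0.66), ([339.0, 248.0, 363.0, 279.0], 0.41)]
tumbler_clear [([302.0, 297.0, 332.0, 334.0], 0.95)]
pigment_jar1 [([339.0, 248.0, 359.0, 278.0], 0.86), ([360.0, 236.0, 385.0, 268.0], 0.54)]
pigment_jar2 [([339.0, 248.0, 359.0, 278.0], 0.86), ([360.0, 236.0, 385.0, 268.0], 0.54)]
cabinet_jar1 [([258.0, 153.0, 275.0, 182.0], 0.83), ([303.0, 297.0, 333.0, 333.0], 0.71)]
mug_white [([238.0, 137.0, 265.0, 164.0], 0.6), ([256.0, 156.0, 275.0, 182.0], 0.33)]
side [0.442, -1.017, 0.642] [61.54, 0.967, -7.985] [544.38257098   0.         273.74958259] -0.09991315309056101
level_mid [([212.0, 164.0, 264.0, 196.0], 0.68)]
pad_top [([249.0, 164.0, 258.0, 178.0], 0.52)]
shelf_mid [([246.0, 209.0, 343.0, 253.0], 0.71)]
foot_grip [([211.0, 197.0, 235.0, 233.0], 0.82)]
tumbler_amber [([28
[... 644 characters left out ...]
t_jar1 []
pigment_jar2 []
cabinet_jar1 []
mug_white []
{'time': 1.65, 'q': array([ 6.65198955e+01,  4.97872302e+00,  1.00788189e+01,  9.50996514e+01,
       -7.20457666e-04,  9.00001209e+01]), 'qd': array([ 0.06214883,  0.02389077, -0.06511752, -0.08773098,  0.06125455,
        0.02174291]), 'joint_efforts': array([ 3.13705998e-03, -5.20093453e+01,  4.64863765e+01,  1.59586340e-03,
        8.54549558e-05,  4.60344509e-06]), 'ee_pos': array([0.21913969, 0.50445675, 0.23129126]), 'tcp_rot': array([1.79999556e+02, 7.20456728e-04, 1.56519775e+02]), 'wrist_force': array([0.18758209, 0.11087735, 0.47493951]), 'torque': array([-0.0118953 , -0.02260077,  0.01833834]), 'opening': 0.08566035917632671}
```

```bash
sed -i "s/^import numpy as np, cv2/import numpy as np, cv2\nfrom scipy.spatial.transform import Rotation as Rn/" h.py
sed -i "s/np.array(c\['rotation'\])/Rn.from_euler('xyz',c['rotation'],degrees=True).as_matrix()/" h.py
python3 - <<'E'
import cv2
a=cv2.imread('pics/scene0.png');b=cv2.imread('pics/side0.png')
cv2.imwrite('pics/a1.png',cv2.resize(a[130:340,180:400],None,fx=2.8,fy=2.8,interpolation=cv2.INTER_CUBIC))
cv2.imwrite('pics/b1.png',cv2.resize(b[140:350,190:410],None,fx=2.8,fy=2.8,interpolation=cv2.INTER_CUBIC))
E
```

```text
(no output)
```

View pics/a1.png

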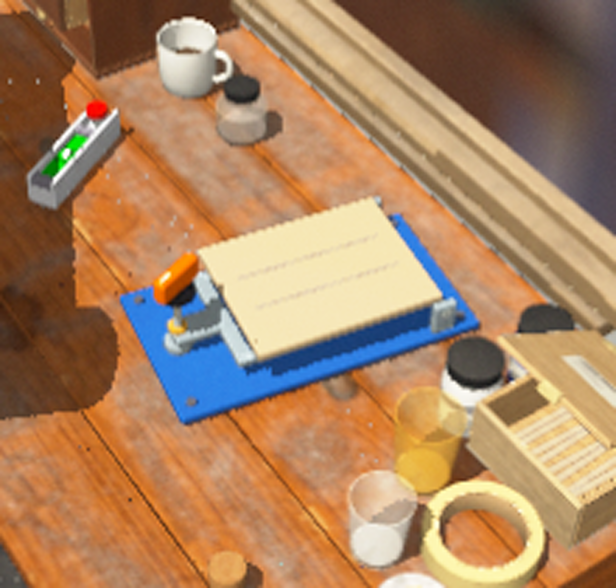

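View pics/b1.png

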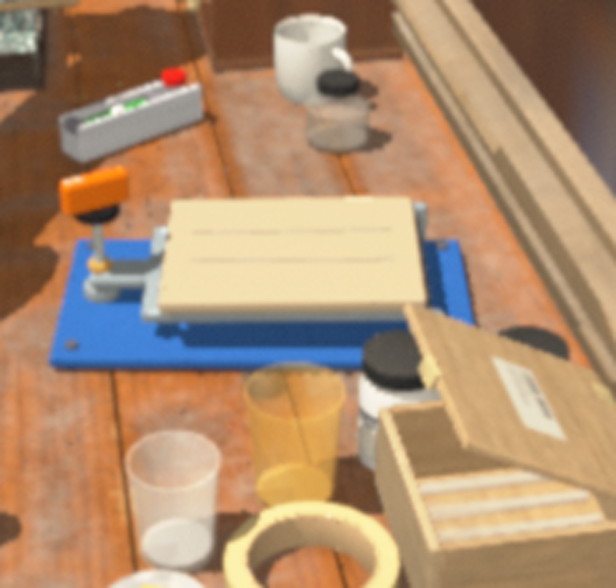

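View pics/wrist0.png

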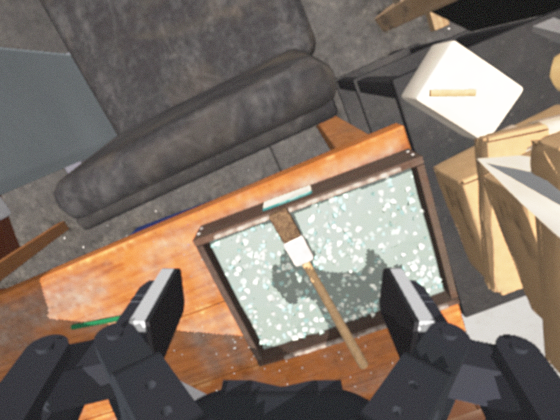

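```bash
python3 - <<'E'
import cv2
a=cv2.imread('pics/scene0.png');b=cv2.imread('pics/side0.png')
f=lambda im,x,y,w,h,s:cv2.resize(im[y:y+h,x:x+w],None,fx=s,fy=s,interpolation=cv2.INTER_CUBIC)
import numpy as np
cv2.imwrite('pics/c1.png',np.vstack([np.hstack([f(a,180,155,60,50,6),f(a,220,205,60,50,6)]),np.hstack([f(b,205,155,60,50,6),f(b,205,195,60,50,6)])]))
E
cat > m.py <<'E'
from h import *
import pickle
E
python3 - <<'E'
from h import *
import pickle
C={n:{k:v for k,v in camera(n).items()} for n in ['scene','side']}
pickle.dump(C,open('C.pkl','wb'))
S=lambda n,u,v,z:np.round(onz(C[n],u/2.8+(180 if n=='scene' else 190)-.3,v/2.8+(130 if n=='scene' else 140)-.3,z),4)
for n,pts in {'scene':[(198,247),(378,200),(440,300),(257,357)],'side':[(172,200),(412,198),(423,303),(162,307)]}.items():
    P=np.array([S(n,u,v,.059) for u,v in pts]); print(n,P[:,:2].tolist(),P.mean(0), 'ang',np.degrees(np.arctan2(*(P[1]+P[2]-P[0]-P[3])[[1,0]])), np.linalg.norm(P[1]-P[0]),np.linalg.norm(P[2]-P[1]))
print('pad',S('scene',97,108,.048),S('side',174,75,.048))
print('foot top ',S('scene',177,274,.11),S('side',94,185,.11))
E
```

```text
scene [[0.5313, 0.037], [0.7196, -0.0026], [0.6848, -0.1461], [0.5014, -0.1126]] [ 0.609275 -0.056075  0.059   ] ang -11.126026586135254 0.1924189439738198 0.14765937152785125
side [[0.5286, 0.0257], [0.7146, -0.003], [0.6863, -0.1507], [0.5059, -0.1256]] [ 0.60885 -0.0634   0.059  ] ang -8.353280386439824 0.1882011955328659 0.15038676803495712
pad [0.5586 0.2916 0.048 ] [0.5568 0.2848 0.048 ]
foot top  [ 0.47   -0.0279  0.11  ] [ 0.467  -0.0335  0.11  ]
```

View pics/c1.png

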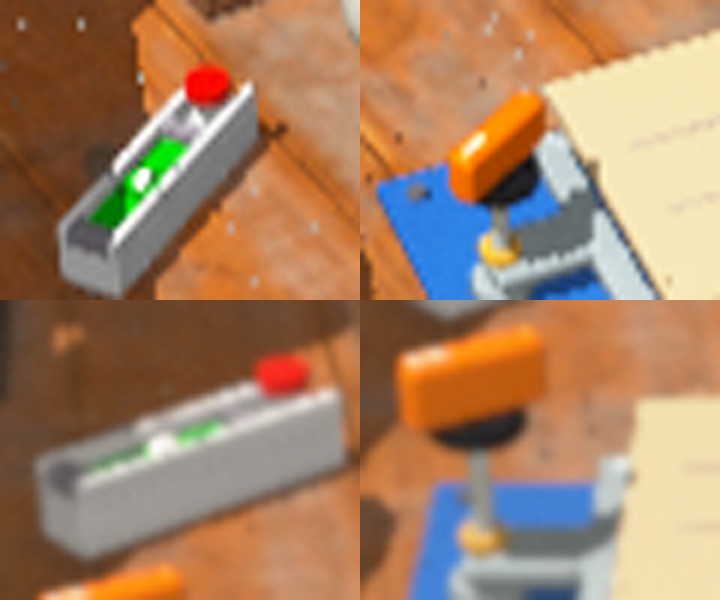

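Run:
```python
from h import *
import pickle
C=pickle.load(open('C.pkl','rb'))
for n,a,b in [('scene',(200,204.2),(222.5,179.2)),('side',(219.2,197.5),(262.5,180.8))]:
    A=onz(C[n],*a,0);B=onz(C[n],*b,0);d=B-A;L=np.linalg.norm(d);d/=L;nl=np.array([-d[1],d[0],0]);print(n,A,B,L,np.degrees(np.arctan2(d[1],d[0])),'mid',(A+B)/2+.017*nl)
# foot bar top edge
x=lambda n,u,v,ox,oy,z:onz(C[n],u/6+ox-.4,v/6+oy-.4,z)
for n,a,b,ox,oy in [('scene',(452,150),(530,92),220-60,205),('side',(400,360),(540,325),205-60,195-50)]:
    A=x(n,*a,ox,oy,.117);B=x(n,*b,ox,oy,.117);d=B-A;print(A,B,np.linalg.norm(d),np.degrees(np.arctan2(d[1],d[0])))
```

```text
scene [0.46748936 0.2193891  0.        ] [0.58023927 0.28444512 0.        ] 0.13017229889675705 29.984685695638998 mid [0.51536825 0.26664181 0.        ]
side [0.46433707 0.21564482 0.        ] [ 5.84688245e-01  2.92552060e-01 -1.11022302e-16] 0.14282551992433856 32.57953909820051 mid [ 5.15358670e-01  2.68423399e-01 -5.55111512e-17]
[ 0.4461437  -0.02942795  0.117     ] [ 0.49142405 -0.01742335  0.117     ] 0.04684463980758469 14.848512787240306
[ 0.44277294 -0.03729607  0.117     ] [ 0.49163019 -0.02008241  0.117     ] 0.05180097636430185 19.40867003466055
```

>>> apply_moves:
  targets: [5, -4, -0.5, 0, 0, 5, 1, 5, -4, -0.5, 0, 0, 5, 1, 5, -4, -0.5, 0, 0, 5, 1, 5, -4, -0.5, 0, 0, 5, 1, 5, -4, -0.5, 0, 0, 5, 1]
  newtons: 40

```text
time: 2.25
ee_pos: [0.3721, 0.3814, 0.2158]
tcp_rot: [-179.9, 0.0, -173.4]
wrist_force: [-0.0, 0.2, -0.6]
opening: 0.0854
```

```bash
python3 -c "
from h import *
o=bot.get_obs();print(o['q'],o['ee_pos'],o['tcp_rot'])"
```

```text
[ 4.57370031e+01  2.34087272e+00  5.57869393e+00  9.32683933e+01
 -5.82329542e-02  3.91709876e+01] [0.37212047 0.38140401 0.21579413] [-1.79935544e+02  1.30805875e-02 -1.73433962e+02]
```

>>> apply_moves:
  targets: [4.8, -3.8, -0.5, 0, 0, 4.2, 1, 4.8, -3.8, -0.5, 0, 0, 4.2, 1, 4.8, -3.8, -0.5, 0, 0, 4.2, 1, 4.8, -3.8, -0.5, 0, 0, 4.2, 1, 4.8, -3.8, -0.5, 0, 0, 4.2, 1]

```text
time: 2.75
ee_pos: [0.516, 0.2674, 0.2]
tcp_rot: [-180.0, -0.1, -148.5]
wrist_force: [0.0, -0.1, -0.8]
opening: 0.0856
```

```bash
python3 -c "
from h import *
c=snap('wrist','w1.png')
import pickle;pickle.dump(c,open('w1.pkl','wb'))
o=bot.get_obs();print(o['q'],o['ee_pos'],o['tcp_rot'])
for q in ['level_mid','pad_top']:
  print(recognise(q,'wrist')[:2])"
```

```text
[ 2.76054587e+01  8.73303375e+00  1.07685534e+01  9.21083536e+01
  1.01816690e-03 -3.86759645e+00] [0.51435007 0.26896383 0.20043443] [ 1.79994071e+02 -7.25994254e-02 -1.48526942e+02]
[{'box': [261.9, 95.3, 302.7, 246.2], 'conf': 0.61}]
[{'box': [272.9, 215.9, 295.0, 243.7], 'conf': 0.89}, {'box': [0.0, 30.6, 29.8, 104.7], 'conf': 0.67}]
```

View pics/w1.png

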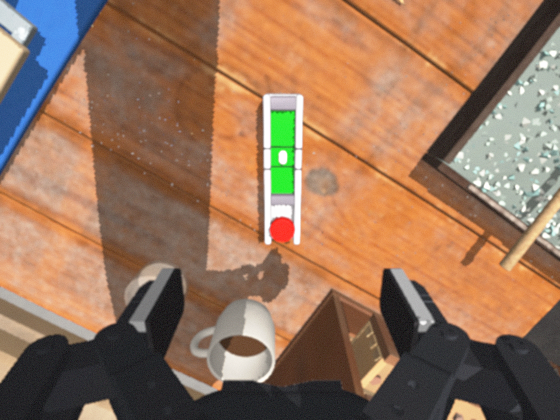

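```bash
python3 -c "
from h import *
import pickle;c=pickle.load(open('w1.pkl','rb'));print(c['origin'],c['rotation'])
A=onz(c,283.5,95,.036);B=onz(c,282,244,.036);d=B-A;print(A,B,np.linalg.norm(d),np.degrees(np.arctan2(d[1],d[0])),(A+B)/2)
print('pad',onz(c,282,229,.048))
print('w',onz(c,264,150,.036)-onz(c,302,150,.036))
"
```

```text
[0.44439858 0.22377274 0.34409009] [-1.90115261e+01  5.59142970e-02  1.21443656e+02]
[0.45460551 0.23163694 0.036     ] [0.57444243 0.30349207 0.036     ] 0.1397284761573419 30.94722358995637 [0.51452397 0.26756451 0.036     ]
pad [0.55629676 0.29238056 0.048     ]
w [ 0.01763586 -0.02882625  0.        ]
```

>>> apply_moves:
  targets: [0, -0.05, -5.4, 0, 0, 0, 1, 0, -0.05, -5.4, 0, 0, 0, 1, 0, -0.05, -5.4, 0, 0, 0, 1, 0, -0.05, -5.4, 0, 0, 0, 1, 0, -0.05, -6.4, 0, 0, 0, 1]

```text
time: 3.4
ee_pos: [0.5135, 0.2707, 0.0115]
tcp_rot: [-180.0, 0.2, -148.2]
wrist_force: [0.4, 0.7, 0.9]
opening: 0.0857
```

>>> apply_moves:
  targets: [0, 0, 0, 0, 0, 0, 0, 0, 0, 0, 0, 0, 0, 0, 0, 0, 0, 0, 0, 0, 0, 0, 0, 0, 0, 0, 0, 0, 0, 0, 0, 0, 0, 0, 0]

```text
time: 3.9
ee_pos: [0.5144, 0.2697, 0.012]
tcp_rot: [-180.0, 0.2, -148.3]
wrist_force: [-1.2, 0.2, 8.2]
opening: 0.0333
```

>>> apply_moves:
  targets: [0, 0, 1.6, 0, 0, 0, 0, 0, 0, 3.2, 0, 0, 0, 0, 0.5, -1.5, 4.8, 0, 0, -1, 0, 1, -3, 5.5, 0, 0, -2.2, 0, 1.5, -4.5, 5.5, 0, 0, -3.4, 0]

```text
time: 4.4
ee_pos: [0.555, 0.147, 0.1771]
tcp_rot: [180.0, 0.4, -168.9]
wrist_force: [0.8, 0.1, -3.0]
opening: 0.0332
```

>>> apply_moves:
  targets: [1.2, -1.6, 0, 0, 0, -1.2, 0, 1.2, -3.2, 0, 0, 0, -2.4, 0, 1.2, -4.5, 0, 0, 0, -3.4, 0, 1.2, -5.7, 0, 0, 0, -3.4, 0, 1.2, -5.7, 0, 0, 0, -3.4, 0]

```text
time: 4.9
ee_pos: [0.5896, -0.0279, 0.1732]
tcp_rot: [-179.9, 0.0, 170.6]
wrist_force: [-0.7, 0.1, -2.3]
opening: 0.0332
```

```bash
python3 -c "
from h import *
c=snap('wrist','w2.png')
import pickle;pickle.dump(c,open('w2.pkl','wb'))
o=bot.get_obs();print(o['q'],o['ee_pos'],o['tcp_rot'],o['opening'],o['wrist_force'])
for q in ['shelf_mid','foot_grip']:
  print(recognise(q,'wrist')[:2])"
```

```text
[-2.51739480e+00  9.67886872e+00  8.81931798e+00  8.90989048e+01
 -2.84260730e-03  6.76669472e+00] [ 0.58965389 -0.02593836  0.17313341] [1.79997928e+02 4.15899847e-02 1.70715909e+02] 0.033218122370710444 [ 0.77529346  0.35229731 -0.83247491]
[{'box': [148.2, 97.6, 360.1, 317.4], 'conf': 0.76}]
[{'box': [219.2, 1.1, 279.2, 57.7], 'conf': 0.83}]
```

View pics/w2.png

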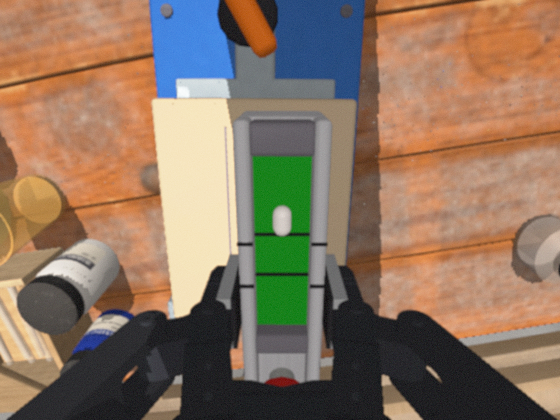

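Run:
```python
from h import *
import pickle;c=pickle.load(open('w2.pkl','rb'));print(c['origin'],c['rotation'])
cv2.imwrite('pics/w2b.png',cv2.resize(cv2.cvtColor(c['img'],cv2.COLOR_RGB2BGR)[0:300,130:390],None,fx=2,fy=2))
z=.059
pr=lambda s,P:print(s,np.round(P,4))
FR=onz(c,153,99,z);FL=onz(c,356,99,z);R2=onz(c,175,300,z);L2=onz(c,349.5,255,z);
for s,P in zip(['FR','FL','R2','L2'],[FR,FL,R2,L2]):pr(s,P)
print('w',np.linalg.norm(FR-FL))
for d in [L2-FL,R2-FR]:print(np.degrees(np.arctan2(d[1],d[0])))
d=FL-FR;print(np.degrees(np.arctan2(-d[0],d[1])))
a=np.radians(np.degrees(np.arctan2(-d[0],d[1])));print('mid',(FL+FR)/2+.095*np.array([np.cos(a),np.sin(a),0]))
pr('line',onz(c,226,127,z));pr('line2',onz(c,231,225,z));pr('disc',onz(c,248,14,.092))
A=(onz(c,236,115,.201)+onz(c,330,115,.201))/2;B=(onz(c,249,350,.201)+onz(c,318,350,.201))/2;d=B-A;pr('lev',A);pr('lev',B);print(np.degrees(np.arctan2(d[1],d[0])))
```

```text
[ 0.50658735 -0.01386496  0.31710016] [-1.91358437e+01  5.54534195e-02  8.06211063e+01]
FR [ 0.5049 -0.1074  0.059 ]
FL [0.5289 0.0361 0.059 ]
R2 [ 0.6722 -0.1362  0.059 ]
L2 [0.6525 0.0189 0.059 ]
w 0.14551578555093891
-7.928029910267759
-9.75974924741516
-9.511310979910489
mid [ 0.61058723 -0.05131824  0.059     ]
line [ 0.5333 -0.0597  0.059 ]
line2 [ 0.6101 -0.0723  0.059 ]
disc [ 0.4677 -0.0275  0.092 ]
lev [ 0.5178 -0.0153  0.201 ]
lev [ 0.6124 -0.0306  0.201 ]
-9.170968049386143
```

View pics/w2b.png

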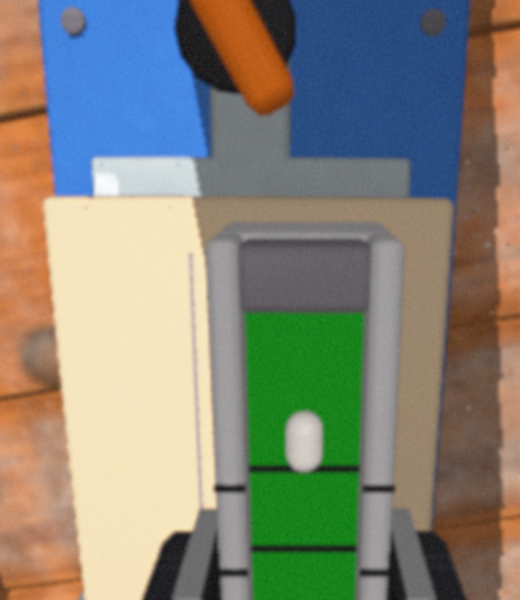

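>>> apply_moves:
  targets: [0.7, -0.85, -1, 0, 0, 0, 0, 0.7, -0.85, -2, 0, 0, 0, 0, 0.7, -0.85, -2.6, 0, 0, 0, 0, 0.7, -0.85, -2.6, 0, 0, 0, 0]

```text
time: 5.45
ee_pos: [0.6093, -0.0478, 0.0914]
tcp_rot: [-180.0, -0.3, 171.0]
wrist_force: [-0.3, 0.4, -2.1]
opening: 0.0329
```

```bash
python3 -c "
from h import *
c=snap('wrist','w3.png')
import pickle;pickle.dump(c,open('w3.pkl','wb'))
for n in ['scene','side']:
  d=snap(n,n+'3.png')
o=bot.get_obs();print(o['q'],o['ee_pos'],o['tcp_rot'],o['opening'],o['wrist_force'])
a=cv2.imread('pics/scene3.png')[180:280,220:360];b=cv2.imread('pics/side3.png')[180:280,210:350]
cv2.imwrite('pics/s3.png',cv2.resize(np.hstack([a,b]),None,fx=2.8,fy=2.8,interpolation=cv2.INTER_CUBIC))
"
```

```text
[-4.52595758e+00  1.29680178e+01  4.11377260e+00  8.10452062e+01
  3.62740132e-03  4.47992060e+00] [ 0.61129016 -0.04837015  0.0959016 ] [1.79988530e+02 9.99580448e-02 1.70994115e+02] 0.033282920385067014 [-0.29163578  0.4703718  -2.66211533]
```

View pics/w3.png

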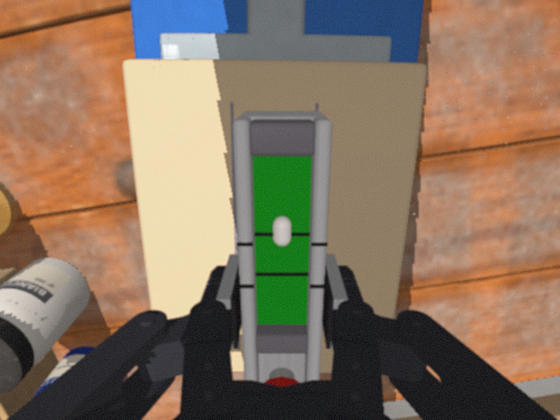

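View pics/s3.png

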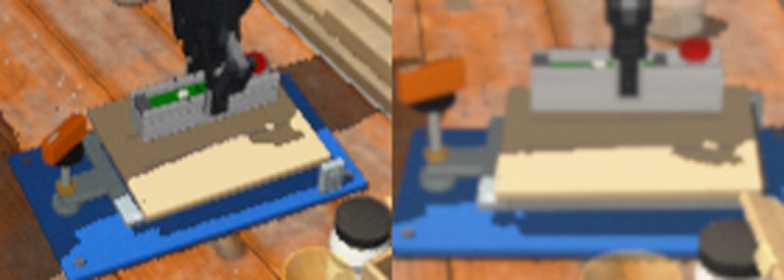

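Run:
```python
from h import *
import pickle;c=pickle.load(open('w3.pkl','rb'));print(c['origin'],c['rotation'])
for z in (.059,.055,.051):
    pr=lambda s,P:print(s,np.round(P,4))
    A=onz(c,232,105,z);B=onz(c,317.5,105,z);pr('lines',(A+B)/2);print(np.linalg.norm(A-B))
    FR=onz(c,124.5,61,z);FL=onz(c,427,66,z);d=FL-FR;L=np.linalg.norm(d);a=np.arctan2(-d[0],d[1]);print(L,np.degrees(a),'mid',(FL+FR)/2+.095*np.array([np.cos(a),np.sin(a),0]))
A=(onz(c,235,115,.124)+onz(c,330.5,115,.124))/2;print(A,np.linalg.norm(onz(c,235,115,.124)-onz(c,330.5,115,.124)))
B=(onz(c,249,350,.124)+onz(c,318,350,.124))/2;d=B-A;print(B,np.degrees(np.arctan2(d[1],d[0])))
for u,v in[(150,330),(405,245)]: print(onz(c,u,v,.057)-(FR if u<200 else FL))
```

```text
[ 0.5269416  -0.03455761  0.23582653] [-1.88053956e+01  1.72291861e-02  8.09905727e+01]
lines [ 0.5377 -0.0397  0.059 ]
0.041994533319150505
0.14505076088460359 -9.947338722267778 mid [ 0.61175747 -0.05235479  0.059     ]
lines [ 0.5379 -0.0398  0.055 ]
0.04294449332958286
0.14833195992248696 -9.947338722267771 mid [ 0.6115594  -0.05238615  0.055     ]
lines [ 0.5382 -0.0399  0.051 ]
0.04389445334001522
0.1516131589603704 -9.9473387222678 mid [ 0.61136133 -0.05241752  0.051     ]
[ 0.53714459 -0.03581697  0.124     ] 0.02991352573132367
[ 0.62778415 -0.04977398  0.124     ] -8.753855739965749
[ 0.15548835 -0.02893446  0.006     ]
[ 0.09451769 -0.01766883  0.006     ]
```

>>> apply_moves:
  targets: [-0.03, -0.18, -0.4, 0, 0, -0.18, 0, -0.03, -0.18, -0.4, 0, 0, -0.18, 0, -0.03, -0.18, -0.4, 0, 0, -0.18, 0]

```text
time: 5.9
ee_pos: [0.6096, -0.0548, 0.0823]
tcp_rot: [-180.0, -0.0, 169.8]
wrist_force: [-0.3, -1.0, -2.3]
opening: 0.0333
```

```bash
cat > look.py <<'E'
import sys
from h import *
import pickle
t=sys.argv[1]
c=snap('wrist',f'w{t}.png');pickle.dump(c,open(f'w{t}.pkl','wb'))
o=bot.get_obs();print(np.round(o['q'],2),np.round(o['ee_pos'],4),np.round(o['tcp_rot'],2),round(o['opening'],4),np.round(o['wrist_force'],1),o['time'])
E
python3 look.py 4; python3 -c "
import cv2;a=cv2.imread('pics/w4.png');cv2.imwrite('pics/w4b.png',cv2.resize(a[20:300,130:430],None,fx=2,fy=2,interpolation=cv2.INTER_CUBIC))"
```

```text
[-5.13 13.11  2.8  79.68  0.    5.04] [ 0.6098 -0.0548  0.0825] [1.7999e+02 1.0000e-02 1.6983e+02] 0.0331 [ 0.1  0.9 -2.2] 5.95
```

View pics/w4b.png

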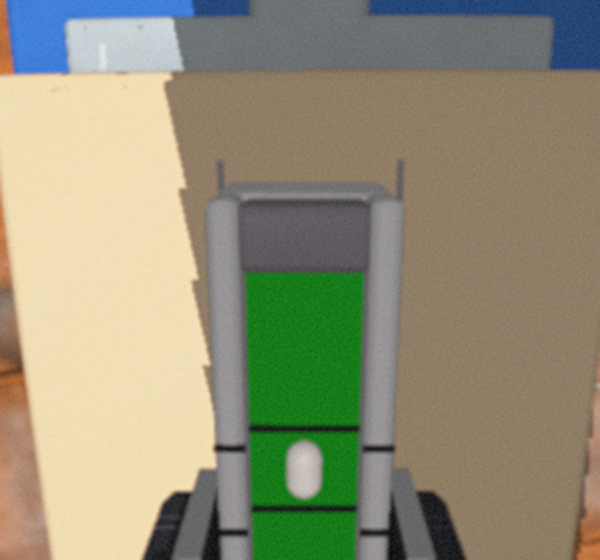

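>>> apply_moves:
  targets: [0.03, 0.05, -0.25, 0, 0, 0, 0, 0.03, 0.05, -0.35, 0, 0, 0, 0, 0.03, 0.05, -0.35, 0, 0, 0, 0]

```text
time: 6.25
ee_pos: [0.6105, -0.053, 0.0711]
tcp_rot: [-180.0, -0.0, 169.9]
wrist_force: [0.1, 0.2, -1.9]
opening: 0.0336
```

>>> apply_moves:
  targets: [0, 0, -0.1, 0, 0, 0, 0, 0, 0, -0.1, 0, 0, 0, 0]

```text
time: 6.45
ee_pos: [0.6106, -0.0531, 0.0695]
tcp_rot: [180.0, 0.0, 169.8]
wrist_force: [-3.0, 0.4, 5.0]
opening: 0.0332
```

>>> apply_moves:
  targets: [0, 0, -0.1, 0, 0, 0, 0, 0, 0, -0.1, 0, 0, 0, 0]

```text
time: 6.65
ee_pos: [0.6105, -0.053, 0.0678]
tcp_rot: [180.0, 0.1, 169.8]
wrist_force: [-9.1, 0.8, 11.4]
opening: 0.0332
```

>>> apply_moves:
  targets: [0, 0, 0.06, 0, 0, 0, 0, 0, 0, 0.06, 0, 0, 0, 0]

```text
time: 6.85
ee_pos: [0.6107, -0.0531, 0.0684]
tcp_rot: [180.0, 0.0, 169.8]
wrist_force: [-4.3, 1.0, 3.9]
opening: 0.0329
```

>>> apply_moves:
  targets: [0, 0, 0, 0, 0, 0, 0.65, 0, 0, 0, 0, 0, 0, 0.65, 0, 0, 0, 0, 0, 0, 0.65, 0, 0, 0.3, 0, 0, 0, 0.65, 0, 0, 1.3, 0, 0, 0, 0.65]

```text
time: 7.35
ee_pos: [0.6092, -0.053, 0.1044]
tcp_rot: [-180.0, -0.3, 169.8]
wrist_force: [0.6, 0.4, 0.0]
opening: 0.0557
```

>>> apply_moves:
  targets: [0, 0, 1.5, 0, 0, 0, 0.65, 0, 0, 3, 0, 0, 0, 0.65, 0, 0, 3.3, 0, 0, 0, 0.65]

```text
time: 7.65
ee_pos: [0.6122, -0.0533, 0.2123]
tcp_rot: [180.0, 0.5, 169.8]
wrist_force: [0.1, 1.5, 0.6]
opening: 0.0557
```

```bash
python3 look.py 5
```

```text
[-4.97 13.23 17.15 93.5  -0.    5.19] [ 0.6121 -0.0533  0.2111] [179.96   0.42 169.84] 0.0555 [-0.8  0.2  0.9] 7.7
```

View pics/w5.png

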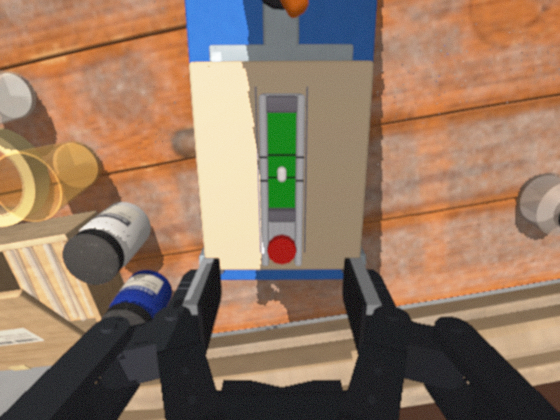

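Run:
```python
from h import *
import pickle;c=pickle.load(open('w5.pkl','rb'))
a=cv2.imread('pics/w5.png');cv2.imwrite('pics/w5b.png',cv2.resize(a[50:290,180:390],None,fx=2.5,fy=2.5,interpolation=cv2.INTER_CUBIC))
P=[onz(c,*p,.057) for p in [(190,62),(374,62),(363,268),(204,268)]]
print(np.round(P,4),np.mean(P,0),[np.linalg.norm(P[i]-P[i-1]) for i in range(4)])
print('pad',onz(c,282,249,.105),'front',onz(c,282.5,95,.093))
```

```text
[[ 0.5047 -0.1084  0.057 ]
 [ 0.5308  0.0371  0.057 ]
 [ 0.7174  0.0092  0.057 ]
 [ 0.6898 -0.144   0.057 ]] [ 0.61066423 -0.05153609  0.057     ] [np.float64(0.18845397060983576), np.float64(0.14784107784130884), np.float64(0.18860743681556746), np.float64(0.15563141543080936)]
pad [ 0.65781227 -0.06084522  0.105     ] front [ 0.54163053 -0.03963595  0.093     ]
```

View pics/w5b.png

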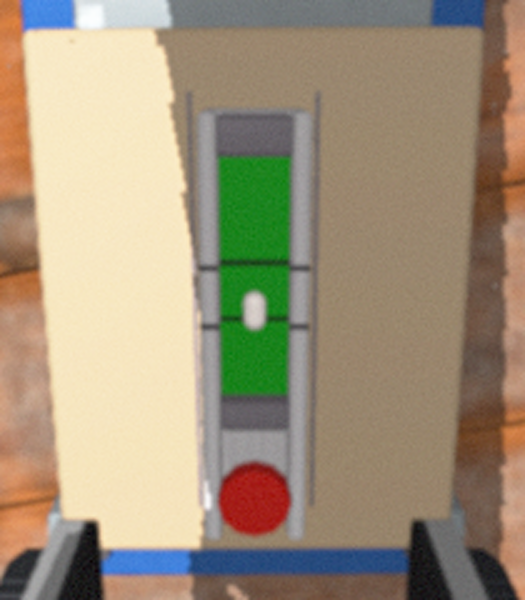

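>>> apply_moves:
  targets: [-1.6, 0.3, 0, 0, 0, 1.4, 0.5, -3.2, 0.6, 0, 0, 0, 2.8, 0.5, -4.8, 0.88, 0, 0, 0, 4.2, 0.5, -4.8, 0.88, 0, 0, 0, 4.5, 0.5, -4.8, 0.88, 0, 0, 0, 4.5, 0.5]

```text
time: 8.2
ee_pos: [0.4657, -0.0265, 0.2054]
tcp_rot: [-180.0, 0.0, -163.1]
wrist_force: [0.3, -0.2, -0.3]
opening: 0.0426
```

```bash
python3 look.py 6
python3 - <<'E'
from h import *
c=snap('scene','scene6.png');d=snap('side','side6.png')
a=cv2.imread('pics/scene6.png')[180:280,200:340];b=cv2.imread('pics/side6.png')[180:280,190:330]
cv2.imwrite('pics/s6.png',cv2.resize(np.hstack([a,b]),None,fx=2.8,fy=2.8,interpolation=cv2.INTER_CUBIC))
E
```

```text
[ -3.28  -6.8   -4.43  92.34  -0.   -20.06] [ 0.4666 -0.0267  0.2053] [-1.7999e+02  2.0000e-02 -1.6322e+02] 0.043 [-0.4 -0.1  0.1] 8.25
```

View pics/w6.png

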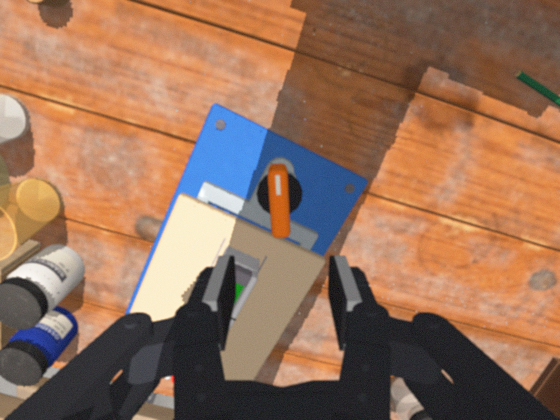

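View pics/s6.png

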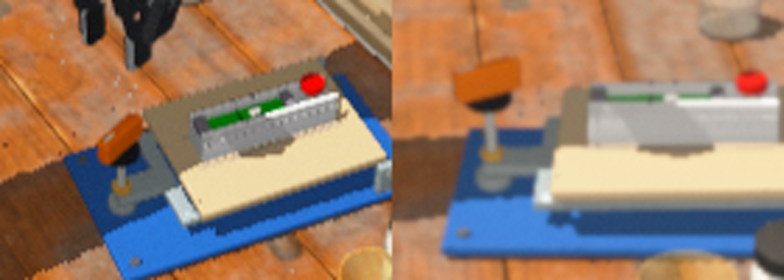

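Run:
```python
from h import *
import pickle;c=pickle.load(open('w6.pkl','rb'));im=cv2.cvtColor(c['img'],cv2.COLOR_RGB2HSV)
m=cv2.inRange(im,(5,180,90),(14,255,255));m[:140]=0;m[250:]=0;m[:,:255]=0;m[:,310:]=0
m=cv2.morphologyEx(m,cv2.MORPH_OPEN,np.ones((3,3)))
n,l,s,ce=cv2.connectedComponentsWithStats(m);i=1+np.argmax(s[1:,4]);print(s[i],ce[i])
r=cv2.minAreaRect(np.argwhere(l==i)[:,::-1].astype(np.float32));print(r);b=cv2.boxPoints(r)
P=np.array([onz(c,*p,.117) for p in b]);print(P.round(4),P.mean(0),[np.linalg.norm(P[k]-P[k-1]) for k in range(4)])
for k in range(4):
    d=P[k]-P[k-1];print(np.degrees(np.arctan2(d[1],d[0])))
print(onz(c,279,186,.092))
```

```text
[ 268  165   22   72 1183] [278.80050719 201.76838546]
((278.5787353515625, 200.49586486816406), (71.58512878417969, 20.130033493041992), 86.98721313476562)
[[ 0.4419 -0.0443  0.117 ]
 [ 0.4373 -0.0315  0.117 ]
 [ 0.4875 -0.0131  0.117 ]
 [ 0.4925 -0.0269  0.117 ]] [ 0.46481081 -0.0289697   0.117     ] [np.float64(0.053506552020671616), np.float64(0.013691431166774787), np.float64(0.05343715048478718), np.float64(0.014699863907530966)]
-161.0074225159662
109.92989800707349
20.072510501843965
-69.82685577512441
[ 0.46098231 -0.03004026  0.092     ]
```

>>> apply_moves:
  targets: [0, -0.04, -1.4, 0, 0, 0.5, 0.5, 0, -0.04, -2.8, 0, 0, 0.5, 0.5, 0, -0.04, -3.6, 0, 0, 0.5, 0.5, 0, -0.04, -3.6, 0, 0, 0.5, 0.5]

```text
time: 8.75
ee_pos: [0.4652, -0.028, 0.0937]
tcp_rot: [179.8, -0.4, -160.2]
wrist_force: [-1.3, 0.1, -0.2]
opening: 0.0426
```

>>> apply_moves:
  targets: [0, 0, 0, 0, 0, 0, 0, 0, 0, 0, 0, 0, 0, 0, 0, 0, 0, 0, 0, 0, 0, 0, 0, 0, 0, 0, 0, 0]

```text
time: 9.15
ee_pos: [0.4678, -0.0279, 0.0994]
tcp_rot: [-179.9, 0.2, -160.2]
wrist_force: [0.4, 0.9, 6.9]
opening: 0.0129
```

>>> apply_moves:
  targets: [0, 0, 0.06, 0, 0, -1, 0, 0, 0, 0.06, 0, 0, -2, 0, 0, 0, 0.06, 0, 0, -3, 0, 0, 0, 0.06, 0, 0, -4, 0, 0, 0, 0.06, 0, 0, -5, 0]

```text
time: 9.65
ee_pos: [0.4678, -0.0282, 0.0995]
tcp_rot: [-180.0, 0.1, 169.6]
wrist_force: [6.2, -1.7, -7.3]
opening: 0.0131
```

>>> apply_moves:
  targets: [0, 0, 0, 0, 0, -1, 0, 0, 0, 0, 0, 0, -2, 0, 0, 0, 0, 0, 0, -3, 0, 0, 0, 0, 0, 0, -3.3, 0, 0, 0, 0, 0, 0, -3.3, 0]

```text
time: 10.15
ee_pos: [0.4677, -0.0284, 0.0995]
tcp_rot: [-180.0, 0.1, 150.0]
wrist_force: [6.0, -2.6, -7.3]
opening: 0.0134
```

```bash
python3 look.py 7;  python3 - <<'E'
from h import *
c=snap('scene','scene7.png');d=snap('side','side7.png')
a=cv2.imread('pics/scene7.png')[180:280,200:340];b=cv2.imread('pics/side7.png')[180:280,190:330]
cv2.imwrite('pics/s7.png',cv2.resize(np.hstack([a,b]),None,fx=2.8,fy=2.8,interpolation=cv2.INTER_CUBIC))
E
```

```text
[-3.440e+00 -6.850e+00 -1.616e+01  8.058e+01 -6.000e-02  2.656e+01] [ 0.4677 -0.0284  0.0995] [-1.8e+02  1.2e-01  1.5e+02] 0.0133 [ 6.6 -2.8 -7.9] 10.2
```

View pics/s7.png

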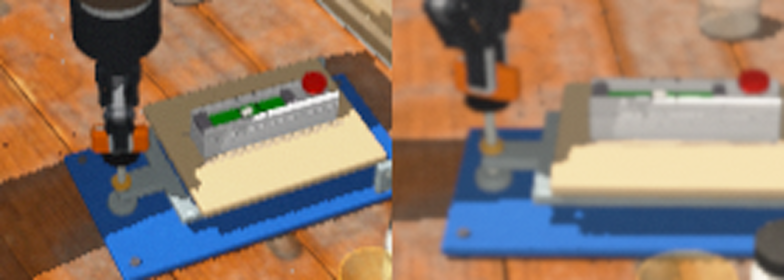

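>>> apply_moves:
  targets: [0, 0, 0, 0, 0, 0, 0.4, 0, 0, 0, 0, 0, 0, 0.4, 0, 0, 1, 0, 0, 0, 0.4, 0, 0, 2.5, 0, 0, 0, 0.4, 1, -0.1, 3.2, 0, 0, 1, 0.4]

```text
time: 10.8
ee_pos: [0.4961, -0.0308, 0.2005]
tcp_rot: [179.9, 0.2, 156.1]
wrist_force: [1.7, 0.4, 2.2]
opening: 0.0344
```

>>> apply_moves:
  targets: [1.5, -0.3, 0, 0, 0, 1, 0, 3, -0.6, 0, 0, 0, 2, 0, 4.5, -0.9, 0, 0, 0, 2.3, 0, 5.4, -0.98, 0, 0, 0, 2.3, 0, 5.4, -0.98, 0, 0, 0, 2.3, 0]

```text
time: 11.3
ee_pos: [0.6609, -0.0607, 0.193]
tcp_rot: [-180.0, -0.1, 169.8]
wrist_force: [-0.5, 0.8, 0.9]
opening: -0.0003
```

```bash
python3 look.py 8; python3 -c "
from h import *
print(recognise('pad_top','wrist')[:2])"
```

```text
[-5.24 20.6  24.35 93.87  0.    4.93] [ 0.6594 -0.0604  0.1939] [-1.7999e+02 -1.2000e-01  1.6983e+02] 0.0002 [-0.3 -1.1  0.7] 11.35
[{'box': [263.7, 188.0, 296.1, 221.7], 'conf': 0.82}]
```

View pics/w8.png

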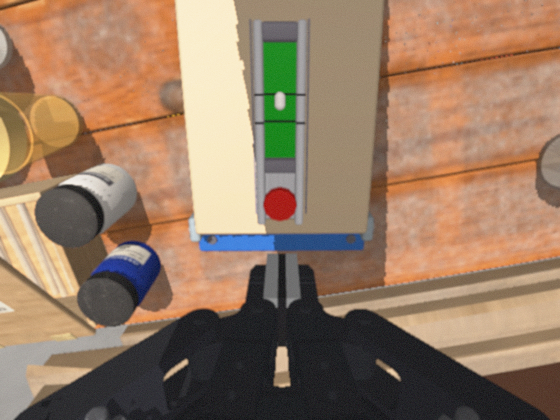

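```bash
python3 -c "
from h import *
import pickle;c=pickle.load(open('w8.pkl','rb'));print(onz(c,280,204.5,.106),onz(c,280,204.5,.11))"
```

```text
[ 0.66049664 -0.06152274  0.106     ] [ 0.65907845 -0.0612479   0.11      ]
```

>>> apply_moves:
  targets: [0, -0.03, -1.4, 0, 0, 0, 0, 0, -0.03, -2.4, 0, 0, 0, 0, 0, -0.03, -2.5, 0, 0, 0, 0, 0, -0.03, -2.5, 0, 0, 0, 0]

```text
time: 11.8
ee_pos: [0.6578, -0.061, 0.1215]
tcp_rot: [180.0, -0.0, 169.8]
wrist_force: [-0.0, -0.5, 1.3]
opening: 0.0002
```

>>> apply_moves:
  targets: [0, 0, -0.1, 0, 0, 0, 0, 0, 0, -0.2, 0, 0, 0, 0, 0, 0, -0.3, 0, 0, 0, 0, 0, 0, -0.3, 0, 0, 0, 0]

```text
time: 12.2
ee_pos: [0.6587, -0.0612, 0.1114]
tcp_rot: [180.0, 0.0, 169.8]
wrist_force: [0.2, -0.9, -0.2]
opening: -0.0002
```

>>> apply_moves:
  targets: [0, 0, -0.1, 0, 0, 0, 0, 0, 0, -0.2, 0, 0, 0, 0, 0, 0, -0.2, 0, 0, 0, 0]

```text
time: 12.5
ee_pos: [0.6584, -0.0612, 0.1051]
tcp_rot: [180.0, -0.0, 169.8]
wrist_force: [-2.3, -0.2, 3.4]
opening: -0.0001
```

>>> apply_moves:
  targets: [0, 0, -0.1, 0, 0, 0, 0, 0, 0, -0.1, 0, 0, 0, 0]

```text
time: 12.7
ee_pos: [0.6584, -0.0612, 0.1026]
tcp_rot: [180.0, -0.0, 169.8]
wrist_force: [-3.7, 0.8, 6.7]
opening: -0.0002
```

>>> apply_moves:
  targets: [-0.03, 0, -0.12, 0, 0, 0, 0, -0.03, 0, -0.12, 0, 0, 0, 0, -0.03, 0, -0.12, 0, 0, 0, 0]

```text
time: 13.0
ee_pos: [0.6581, -0.0611, 0.1002]
tcp_rot: [180.0, 0.1, 169.8]
wrist_force: [-4.8, 0.7, 10.2]
opening: -0.0003
```

```bash
python3 look.py 9
```

```text
[-5.310e+00  1.958e+01  1.270e+01  8.303e+01  1.000e-02  4.840e+00] [ 0.6581 -0.0611  0.1002] [1.7998e+02 9.0000e-02 1.6984e+02] -0.0004 [-3.8  0.7  9.9] 13.05
```

View pics/w9.png

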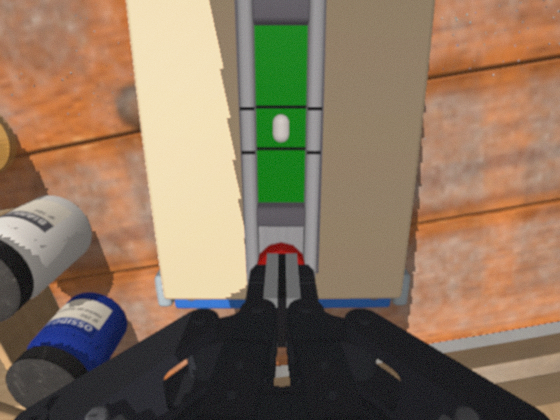

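>>> apply_moves:
  targets: [0, 0, -0.03, 0, 0, 0, 0, 0, 0, -0.03, 0, 0, 0, 0, 0, 0, -0.03, 0, 0, 0, 0, 0, 0, -0.03, 0, 0, 0, 0, 0, 0, -0.03, 0, 0, 0, 0]

```text
time: 13.55
ee_pos: [0.658, -0.0611, 0.0995]
tcp_rot: [180.0, 0.1, 169.8]
wrist_force: [-2.9, 1.3, 10.4]
opening: -0.0001
```

>>> apply_moves:
  targets: [0, 0, 0, 0, 0, 0, 0, 0, 0, 0, 0, 0, 0, 0, 0, 0, 0, 0, 0, 0, 0, 0, 0, 0, 0, 0, 0, 0, 0, 0, 0, 0, 0, 0, 0]

```text
time: 14.05
ee_pos: [0.6581, -0.0611, 0.0995]
tcp_rot: [180.0, 0.1, 169.8]
wrist_force: [-4.6, -0.1, 10.4]
opening: 0.0002
```

```bash
cat > bub.py <<'E'
from h import *
import pickle
F=[]
for i in range(14):
    c=camera('wrist');o=bot.get_obs();im=c['img'].astype(int)
    st=im[60:200,258:304]; 
    sat=st.max(2)-st.min(2)
    w=((sat<70)&(st.min(2)>110))
    rows=np.where(w.sum(1)>=4)[0]
    cen=(w.sum(1)*np.arange(140)).sum()/max(w.sum(),1)+60
    prof=np.concatenate([im[60:200,260:270],im[60:200,292:302]],1).sum(2).mean(1)
    d=np.median(prof)-prof; pk=[]
    for a,b in ((30,65),(70,110)):
        s=np.clip(d[a:b]-30,0,None); pk.append((s*np.arange(a,b)).sum()/s.sum()+60)
    F.append([cen,rows.min()+60,rows.max()+60,*pk,o['wrist_force'][2]])
F=np.array(F);print(F.round(1));m=F.mean(0)
print('bubble px',m[0],'mid',(m[3]+m[4])/2,'len',m[2]-m[1]+1)
z=.094
f=lambda v:onz(c,281,v,z)
print('mm', 1000*np.sign(m[0]-(m[3]+m[4])/2)*np.linalg.norm(f(m[0])-(f(m[3])+f(m[4]))/2),'len mm',1000*np.linalg.norm(f(m[1])-f(m[2]+1)),'gap',1000*np.linalg.norm(f(m[3])-f(m[4])))
print(o['time'],o['wrist_force'])
E
python3 bub.py; python3 look.py 10; python3 -c "
import cv2;a=cv2.imread('pics/w10.png');cv2.imwrite('pics/w10b.png',cv2.resize(a[80:180,220:340],None,fx=5,fy=5,interpolation=cv2.INTER_CUBIC))"
```

```text
[[131.2 118.  144.  106.7 148.4  10.5]
 [131.3 118.  145.  106.6 148.4  10.2]
 [131.2 118.  145.  106.6 148.4   9.9]
 [131.2 118.  144.  106.6 148.3  11.2]
 [131.3 118.  145.  106.7 148.4  10.1]
 [131.2 118.  144.  106.7 148.2   9.5]
 [131.1 118.  144.  106.6 148.4   9.8]
 [131.3 118.  145.  106.7 148.4  10.3]
 [131.2 118.  144.  106.6 148.5   9.7]
 [131.2 118.  144.  106.5 148.3  10.9]
 [131.2 118.  144.  106.7 148.3  10.2]
 [131.2 118.  145.  106.6 148.4  11. ]
 [131.3 118.  144.  106.6 148.5  10.8]
 [131.3 118.  145.  106.6 148.4  10.5]]
bubble px 131.2137164495267 mid 127.49761283519669 len 27.428571428571416
mm 1.4107004421279412 len mm 11.595722411611199 gap 17.532811758644538
14.75 [-3.63408276  1.81607832 10.48040226]
[-5.310e+00  1.958e+01  1.262e+01  8.294e+01  1.000e-02  4.840e+00] [ 0.6581 -0.0611  0.0995] [1.7998e+02 1.0000e-01 1.6985e+02] 0.0004 [-4.   1.7 10.1] 14.8
```

View pics/w10b.png

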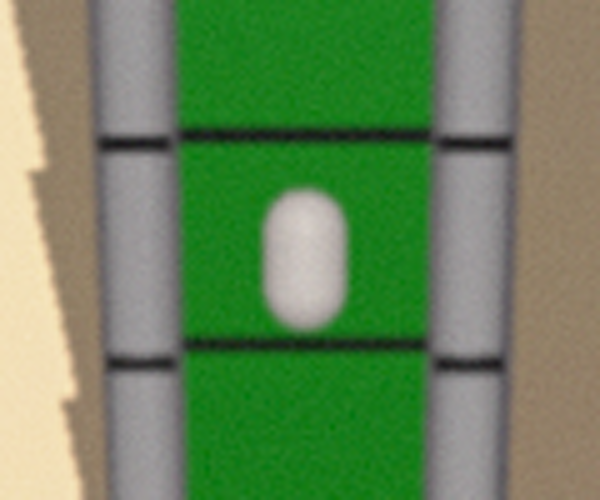

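Run:
```python
from h import *
c=snap('scene','scene11.png');d=snap('side','side11.png')
a=cv2.imread('pics/scene11.png')[150:330,200:340];b=cv2.imread('pics/side11.png')[150:330,200:340]
cv2.imwrite('pics/s11.png',cv2.resize(np.hstack([a,b]),None,fx=2.8,fy=2.8,interpolation=cv2.INTER_CUBIC))
```

```text
(no output)
```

View pics/s11.png

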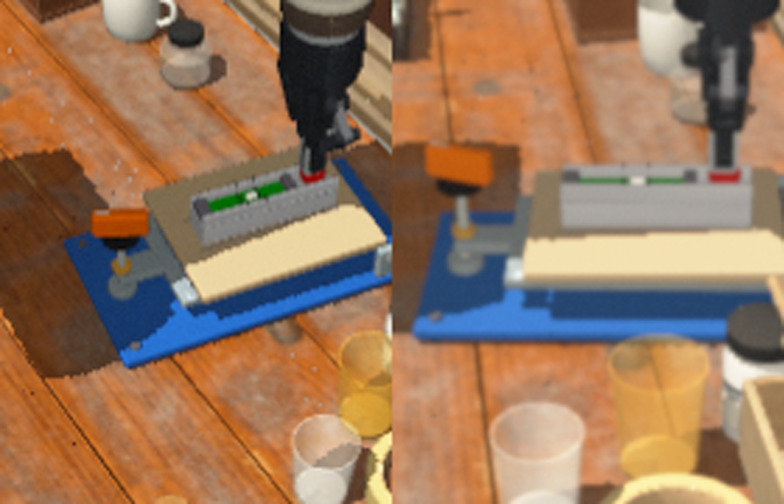

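View pics/w10.png

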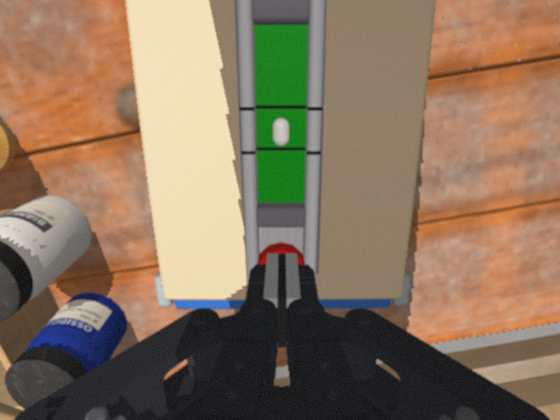

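Run:
```python
import cv2
a=cv2.imread('pics/w10.png')[0:300,130:440]
l=cv2.cvtColor(a,cv2.COLOR_BGR2LAB);l[:,:,0]=cv2.createCLAHE(4,(6,6)).apply(l[:,:,0])
cv2.imwrite('pics/w10c.png',cv2.resize(cv2.cvtColor(l,cv2.COLOR_LAB2BGR)[0:260,80:220],None,fx=2.3*2,fy=2.3,interpolation=cv2.INTER_CUBIC))
```

```text
(no output)
```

View pics/w10c.png

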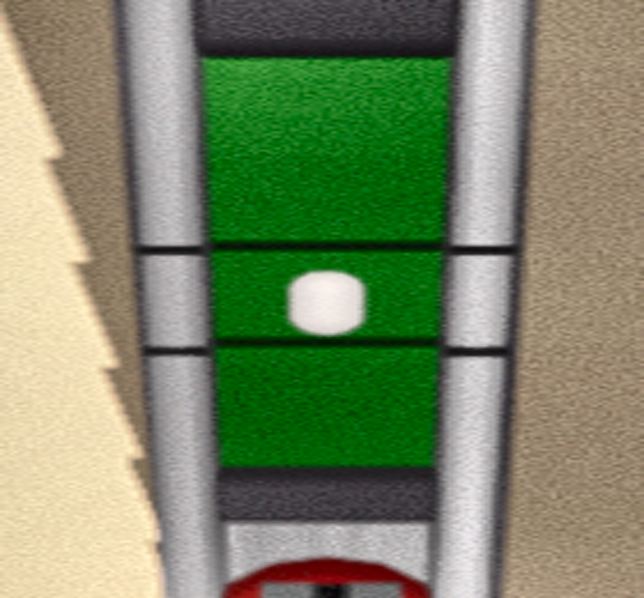

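```bash
python3 -c "
from h import *
print(bot.get_obs()['wrist_force'],bot.get_obs()['time'])
print(bot.job_done())"
```

```text
[-3.89705488  1.58195665 10.00753376] 14.9
the job is handed in; nothing more can be done
None
```

I handed the job in at about 15 s, with the arm still pressing the red pad and the bubble settled about 1.4 mm from centre, inside the 2.5 mm limit.

- **Placing:** I set the level on the middle of the shelf, red pad towards the back, and let go of it. The wrist picture after release showed it parallel to the two grey lines, with equal gaps on both sides.
- **Levelling:** I gripped the orange foot, turned it about 50° clockwise and released it. I then pressed the pad with shut fingers.
- **Bubble:** The last reading was +1.4 mm, towards the pad, steady over 14 pictures. The bubble sits slightly above the marks, so the true offset is probably a little smaller.
- **Seating:** The push was 10 to 10.5 N. The bubble moved about 6 mm as the pad went down, which matches the shelf's full play, so I take the shelf to be seated.
- **Side force:** The pad carries about 4 N sideways as well as the push. The level showed no visible shift.
- **Bystanders:** I steered clear of them and saw none disturbed in the last pictures, but did not measure their positions again.
- **Disagreement:** The fixed cameras put the shelf 5–12 mm further right than the wrist camera, so I placed the level from the wrist camera. I put this down partly to the shelf being slightly lower than the 59 mm I assumed.
- **Not checked:** In the final wrist picture the level hides the grey lines. I judged its position from the earlier picture and from neither line showing.

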